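Clear the die and take out the formed bracket

ROBOT

A 6-joint arm with a two-finger parallel gripper is mounted at the origin on the work surface. World frame = base frame: x ahead of the robot, y to its left, z up, the work surface at z = 0. Lengths are in m, angles in rad, forces in N, time in s.
With the tool pointing down it reaches from about 0.3 to 0.95 m from the base axis. Payload 3.1 kg.
Tool frame: the origin (TCP) lies on the mounting face of the last link; the fingertips stand 173 mm ahead of it and the grasp point (between the pads) lies 155 mm ahead of it; z points along the fingers, y is the line along which they close (so a half turn about z gives the same grasp; the last joint's range is limited). The gripper opens to 85 mm and grips with 20 to 120 N. Pads are 22 mm wide; open, the fingers measure 114 mm over their backs; the gripper's body (76 mm by 85 mm) begins 54 mm behind the grasp point. The pads swing forward as they close: fully open they stand 13 mm farther back than shut.
Start: joints at [1.035, 0.308, 1.634, -0, 1.2, -0.07], TCP at [0.281, 0.558, 0.405] pointing down, gripper open.
Joint ranges: [-3.06, 3.06], [-0.79, 1.96], [0.05, 2.63], [-1.19, 4.34], [0.05, 2.64], [-2.94, 2.94]. Speed limits (rad/s): [2.79, 2.79, 3.14, 3.14, 3.14, 3.14].

INTERFACE

Orientations are given as a unit quaternion [x, y, z, w].
In Python, from rig import read_state, get_image, camera_params, finish_job gives the robot as it stands.
- The arm moves only by the shell command python3 -m crank 'ROWS' [FORCE]. ROWS is JSON, a list of rows, each a list of 3 entries, a list of its own where there are three numbers: the closure, from 0 (fully open) to 1 (shut), then the shift along the world's x, y, z in cm, then the turn, a rotation vector about the world's x, y, z in degrees. A call has 1 to 12 rows; each row shifts and turns the commanded pose from where the row before left it; what a row does not reach is not made up. A row lasts 1/12 s, in which the tool goes at most 41.7 mm and 7.16 degrees, less where a joint would pass 70% of its speed; a pose out of reach is approached as far as the arm can. A call with a gripper value outside its range is refused whole. The fingers move at their own pace and stop on an object; FORCE is the grip in N (left out, the last holds). Time passes only in rows, so rows that do not move let the fingers close. It gives the time, the measured TCP pose, the force, the opening and the grip force at its end, in the units of the state.
- read_state(): the state, without advancing time (a new reading comes with each control period).
- get_image(name): name is "scene" or "top" or "wrist"; returns the picture (480x640x3 uint8, red, green, blue); there is no depth.
- camera_params(name): a dict with "mtx" (3x3 intrinsics, pixels), "R" (3x3) and "t" (3): a world point X has camera coordinates R X + t. Camera axes: x right, y down, z forward; pixel columns grow to the right and rows downward; lengths in m; the calibration is good to about 2 mm. A picture is of the moment at which its call begins: read the wrist's pose just before it. camera_params takes no time and is no camera call; for the wrist camera it gives the pose at the moment of the call.
- finish_job(): hands the job in; it is judged then, once.
The state is a dict: "t": time; "joint_pos": joint angles; "qd": joint speeds; "tau": joint torques, N m; "eef_pos": TCP position; "tool_rot": TCP orientation; "wrist_force": force on the tool from outside, world axes, zero at the start; "moment": the same for the moment, N m; "width": opening from 0.0 (shut) to 1.0 (fully open); "grip_force": force on a finger pad.
Only numpy, scipy, OpenCV 4.12 (cv2) and the standard library are available. Lean on these libraries where they do the work, as an engineer would, in place of code of your own. Each camera call takes 0.05 s, during which the arm holds its last target. There are 200 camera calls.

TASK

The formed bracket in the open die is trapped under a clamp strap, and a spanner has been left on the strap. Lay first the spanner and then the strap flat on the floor of the wooden tool tray, side by side and not overlapping, and only then lift the bracket out of the die and set it right way up in the empty bay of the grey parts tray, flat on its floor. Set things down rather than drop them, and leave the bracket already in the parts tray, the toolholder, bottle, tape measure and arbor undisturbed.

Things in the scene. Friction and masses are not known exactly. Their poses are not given: they have to be found in the camera images.
- die: Dark steel die block fixed to the bench, 200 (x) x 120 (y) x 50 high. Origin: centre of its underside. Pocket in the middle of its top, 110 (x) x 56 (y), 30 deep (floor 20 above the bench), with a former rib 26 (x) x 50 (y) x 18 high in its middle, inside the bracket's hat. Two stub dowels, 16 diameter, stand 12 above its top at (85, 45) and (-85, -45).
- bracket: Bare metal hat-section bracket, 104 (x) x 50 (y), 26 high, 0.12 kg. Origin: centre of its underside, z up. Hat in the middle 40 wide (x), full 50 in y, upright sides; two flat feet 4 thick reach to x = +-52. Lies on the pocket floor, 3 play all round, x along the die's x; top 4 below the die's top; 35 free between each hat side and the pocket's end for a finger.
- strap: Steel clamp strap, flat bar 200 (x) x 30 (y) x 14 thick with a closed slot 80 x 14 in its middle, about 0.5 kg, loose. Origin: centre of its underside, z up; centre of mass above the origin. It lies flat on the die's top, roughly across it, over the bracket.
- spanner: Steel open-and-ring spanner, 172 long (x), 10 thick throughout, flat; shaft 16 wide from x = -55 to 52, ring end 34 diameter at -x (to x = -84), open jaws 32 wide at +x (to x = 88), about 0.18 kg, loose. Origin: underside of the shaft, under the centre of mass. It lies flat and balanced on the strap, crosswise.
- tool_tray: Open plywood tray fixed to the bench, inside 250 (x) x 170 (y), walls 8 thick, 26 high over all, floor 6 thick, empty. Origin: centre of its underside.
- tool_tray_floor (a point): Centre of the tool tray's inner floor, axes as the tray's.
- parts_tray: Open grey plastic tray fixed to the bench, inside 160 (x) x 155 (y), walls 5 thick, 30 high over all, floor 5 thick. A divider along x, 5 thick, 25 high over all, parts it into two bays of 160 x 75 each. Origin: centre of its underside.
- empty_bay (a point): Centre of the floor of the empty bay (the bay at the tray's -y), axes as the tray's.
- done_bracket: A finished bracket, same as the other, loose in the parts tray's other bay (+y); leave it. Origin: centre of its underside.
- toolholder: Bystander: dark steel toolholder standing upright, 62 diameter, 150 high. Origin: centre of its underside.
- bottle: Bystander: clear plastic bottle, 54 diameter, 140 high, upright. Origin: centre of its underside.
- tape: Bystander: tape measure, grey case 65 (x) x 40 (y) x 58 high, standing. Origin: centre of its underside.
- arbor: Bystander: short steel arbor standing upright, 52 diameter, 85 high. Origin: centre of its underside.
Not all that is in view belongs to the job. Leave any black or orange look-alike of the strap alone. Leave any yellow look-alike of the bracket alone.

How it is judged:
By the outcome, as a careful person would: the job done as asked, in the order asked, and still so for the second after the job is handed in, with the robot touching nothing.
It also fails if it takes over 72 s, if anything falls off the work surface, if the arm or the gripper's body presses on something with over 40 N, if the wrist force passes 120 N, or if a joint passes its speed limit or range.

## Working session

There is one attempt and no reset: what is moved stays moved. The work goes in short steps, Python scripts to look and compute and a shell command to move; the robot and the scene stay as the last step left them, time stands still between calls to the robot, and variables do not carry over. Pictures are saved under pics/ and viewed, at most 10 in all, crops included, and the job is handed in when it is done.

```bash
mkdir -p pics; cat > h.py <<'E'
import numpy as np, cv2
from rig import *
def save(n,f):
    im=get_image(n); cv2.imwrite(f'pics/{f}.png',cv2.cvtColor(im,cv2.COLOR_RGB2BGR)); return im
def world(n,uv,z,P=None):
    P=P or camera_params(n); R=np.array(P['R']);t=np.array(P['t'])
    C=-R.T@t; out=[]
    for u,v in uv:
        d=R.T@np.linalg.inv(P['mtx'])@[u,v,1]; out.append(C+d*(z-C[2])/d[2])
    return np.array(out)
def proj(n,X,P=None):
    P=P or camera_params(n); c=(np.array(P['R'])@np.array(X).T).T+P['t']
    p=(np.array(P['mtx'])@c.T).T; return p[:,:2]/p[:,2:]
E
python3 - <<'E'
from h import *
save('top','top1');save('scene','scene1')
print(read_state())
for n in('top','scene','wrist'):
    P=camera_params(n);R=np.array(P['R']);print(n,-R.T@P['t'],P['mtx'][0][0],R.round(3).tolist())
E
```

```text
{'t': 0.1, 'joint_pos': array([ 1.03528512e+00,  3.08896452e-01,  1.63505479e+00, -1.82185038e-05,
        1.19971324e+00, -6.97141004e-02]), 'qd': array([ 2.04486282e-03, -2.27924993e-03, -4.68995215e-03, -2.04576227e-05,
        3.22200313e-04,  2.42331142e-04]), 'tau': array([-7.96174500e-04, -4.16409838e+01, -2.77644628e+01, -1.11421441e-04,
        4.11078916e-03, -1.03465891e-05]), 'eef_pos': array([0.28054627, 0.55806447, 0.40357706]), 'tool_rot': array([ 2.30795439e-01,  9.73001743e-01, -9.91373518e-04, -3.00618283e-04]), 'wrist_force': array([ 0.16785948, -0.53483767,  0.50303118]), 'moment': array([-0.03274825,  0.0240009 ,  0.03315828]), 'grip_force': 0.0, 'width': 1.0017086140675098}
top [ 0.4027788  -0.00721749  1.06959733] 510.9074769234438 [[0.021, -0.999, -0.035], [-0.992, -0.017, -0.122], [0.121, 0.037, -0.992]]
scene [1.14813185 0.38165013 1.22026173] 586.5536703799493 [[-0.518, 0.855, 0.008], [0.72, 0.441, -0.535], [-0.461, -0.272, -0.845]]
wrist [0.21747643 0.59067592 0.37240309] 364.88593503379064 [[0.448, 0.894, -0.001], [0.859, -0.43, 0.277], [0.247, -0.125, -0.961]]
```

View pics/top1.png

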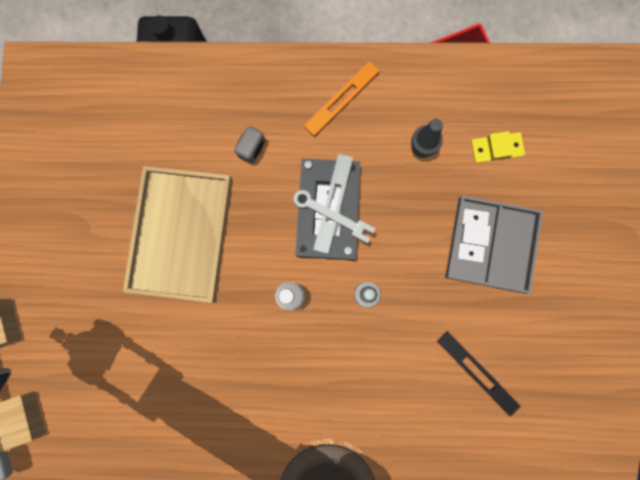

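View pics/scene1.png

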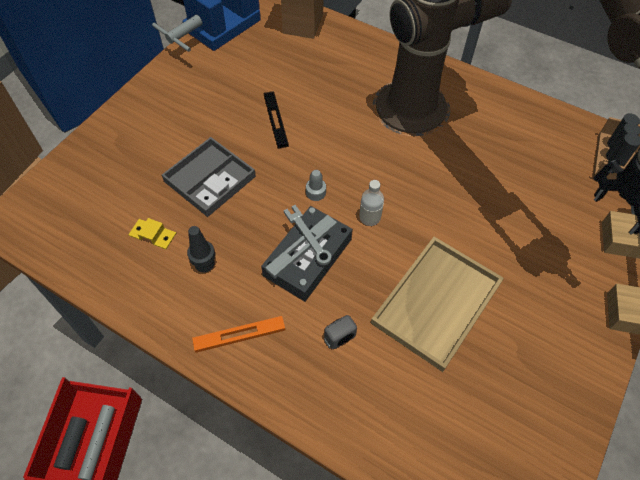

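Top view: the look-alikes are the steel strap on the die (335,203), the orange strap (342,98) and the black strap (478,373). For the bracket they are the one in the die pocket (325,205), the finished one in the parts tray (475,237) and the yellow one (498,147). By the description I choose the steel strap and the bracket in the die. The spanner has its ring at (302,198) and jaws at (368,233). I'll check this in a close crop.

```bash
python3 - <<'E'
from h import *
im=cv2.imread('pics/top1.png')
cv2.imwrite('pics/crop1.png',cv2.resize(im[145:270,270:400],None,fx=4.8,fy=4.8,interpolation=cv2.INTER_CUBIC))
w=lambda uv,z:print((world('top',uv,z)*1000).round(0)[:,:2].tolist())
w([(302,160),(360,161),(357,259),(297,256)],.05) #die
w([(302,199),(370,235),(345,158),(323,250)],.064)
w([(145,169),(230,177),(213,301),(125,292)],.026)
w([(462,198),(540,210),(530,292),(447,278)],.03)
E
```

```text
[[668.0, 63.0], [667.0, -55.0], [467.0, -52.0], [471.0, 68.0]]
[[585.0, 60.0], [514.0, -76.0], [670.0, -24.0], [483.0, 16.0]]
[[651.0, 397.0], [636.0, 215.0], [378.0, 239.0], [392.0, 422.0]]
[[598.0, -265.0], [575.0, -422.0], [410.0, -397.0], [434.0, -233.0]]
```

View pics/crop1.png

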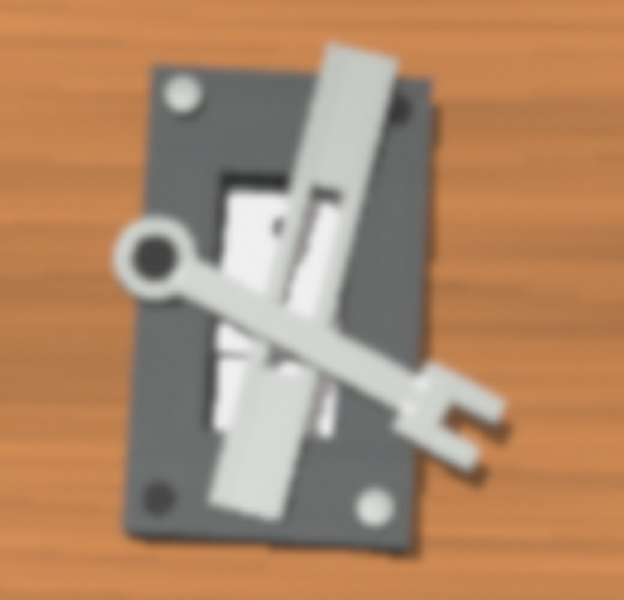

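The crop confirms it: the bare steel strap runs from (362,47) to (245,511) with the spanner crosswise over it, ring (155,257) and jaw end (491,435). The white-metal bracket lies in the pocket below.

```bash
cat >> h.py <<'E'
def crop(uv,s=4.8,o=(270,145)): return [((u+.5)/s-.5+o[0],(v+.5)/s-.5+o[1]) for u,v in uv]
E
python3 - <<'E'
from h import *
def rep(name,uv,z):
    p=world('top',uv,z)[:,:2]*1000
    print(name,p.round(1).tolist(),'mean',p.mean(0).round(1)); return p
def ang(a,b): d=b-a; return round(np.degrees(np.arctan2(d[1],d[0])),1),round(np.linalg.norm(d),1)
p=rep('die',crop([(152,65),(432,80),(412,545),(125,530)]),.05);print(ang(p[3],p[0]),ang(p[2],p[1]),ang(p[1],p[0]))
p=rep('dowels',crop([(183,94),(375,508)]),.062)
p=rep('strap',crop([(327,43),(398,62),(280,521),(208,502)]),.064);print(ang(p[3],p[0]),ang(p[2],p[1]))
p=rep('span',crop([(155,257),(491,435)]),.074);print(ang(*p))
p=rep('ttray',[(145,169),(230,177),(213,301),(125,292)],.026);print(ang(p[3],p[0]),ang(p[2],p[1]),ang(p[1],p[0]))
p=rep('ptray',[(462,198),(540,210),(530,292),(447,278)],.03);print(ang(p[3],p[0]),ang(p[2],p[1]),ang(p[1],p[0]))
E
```

```text
die [[672.0, 64.8], [666.9, -54.5], [469.1, -48.4], [473.1, 71.1]] mean [570.3   8.2]
(np.float64(-1.8), np.float64(198.9)) (np.float64(-1.8), np.float64(197.8)) (np.float64(87.6), np.float64(119.4))
dowels [[656.4, 50.5], [483.3, -32.6]] mean [569.9   9. ]
strap [[678.6, -9.7], [670.8, -39.6], [477.1, 6.4], [484.3, 36.1]] mean [577.7  -1.7]
(np.float64(-13.3), np.float64(199.6)) (np.float64(-13.3), np.float64(199.1))
span [[584.5, 59.8], [513.0, -79.0]] mean [548.7  -9.6]
(np.float64(-117.2), np.float64(156.1))
ttray [[650.8, 396.8], [636.0, 215.2], [377.8, 239.2], [392.1, 422.2]] mean [514.2 318.3]
(np.float64(-5.6), np.float64(259.9)) (np.float64(-5.3), np.float64(259.3)) (np.float64(85.3), np.float64(182.2))
ptray [[597.7, -265.3], [575.3, -421.8], [409.6, -397.0], [434.0, -233.3]] mean [ 504.1 -329.3]
(np.float64(-11.1), np.float64(166.8)) (np.float64(-8.5), np.float64(167.6)) (np.float64(81.9), np.float64(158.1))
```

```bash
python3 -m crank '[[0.5,[1.52,-3.1,-0.5],[0,0,-5.03]],[0.5,[1.52,-3.1,-0.5],[0,0,-5.03]],[0.5,[1.52,-3.1,-0.5],[0,0,-5.03]],[0.5,[1.52,-3.1,-0.5],[0,0,-5.03]],[0.5,[1.52,-3.1,-0.5],[0,0,-5.03]],[0.5,[1.52,-3.1,-0.5],[0,0,-5.03]],[0.5,[1.52,-3.1,-0.5],[0,0,-5.03]],[0.5,[1.52,-3.1,-0.5],[0,0,-5.03]],[0.5,[1.52,-3.1,-0.5],[0,0,-5.03]]]' 40
python3 -m crank '[[0.5,[1.52,-3.1,-0.5],[0,0,-5.03]],[0.5,[1.52,-3.1,-0.5],[0,0,-5.03]],[0.5,[1.52,-3.1,-0.5],[0,0,-5.03]],[0.5,[1.52,-3.1,-0.5],[0,0,-5.03]],[0.5,[1.52,-3.1,-0.5],[0,0,-5.03]],[0.5,[1.52,-3.1,-0.5],[0,0,-5.03]],[0.5,[1.52,-3.1,-0.5],[0,0,-5.03]],[0.5,[1.52,-3.1,-0.5],[0,0,-5.03]],[0.5,[1.52,-3.1,-0.5],[0,0,-5.03]],[0.5,[0,0,0],[0,0,0]],[0.5,[0,0,0],[0,0,0]]]'
python3 - <<'E'
from h import *
P=camera_params('wrist');im=save('wrist','w1');np.save('w1P.npy',P,allow_pickle=True)
im=cv2.imread('pics/w1.png')
# overlay expected points
pts=proj('wrist',[[.5845,.0598,.074],[.513,-.079,.074],[.554,0,.074],[.6747,-.0247,.064],[.4807,.0213,.064]],P)
print(pts.round(0).tolist())
s=read_state();print(s['eef_pos'],s['tool_rot'],s['width'])
E
```

```text
t: 0.85
eef_pos: [0.4177, 0.2777, 0.3591]
tool_rot: [0.589, 0.808, -0.0, -0.0]
wrist_force: [0.7, -0.2, -0.4]
width: 0.502
grip_force: 0.0
t: 1.77
eef_pos: [0.5545, -0.0012, 0.3139]
tool_rot: [0.854, 0.52, -0.001, -0.001]
wrist_force: [-0.8, 0.3, -0.3]
width: 0.497
grip_force: 0.0
[[323.0, 136.0], [323.0, 378.0], [324.0, 252.0], [520.0, 194.0], [207.0, 269.0]]
[ 5.53999686e-01 -4.44461544e-05  3.13981620e-01] [ 8.53949216e-01  5.20355329e-01 -6.56687877e-04 -7.97677034e-04] 0.5070460648490528
```

View pics/w1.png

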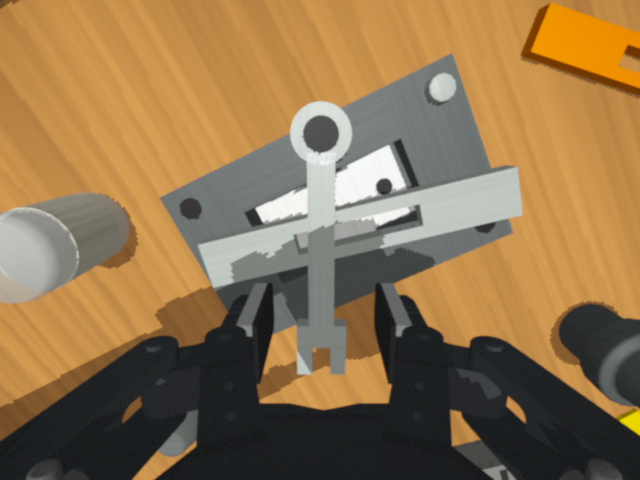

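Wrist view: the spanner shaft runs vertically at u≈321, centred between the fingers, with the ring at (320,132) and jaws at (321,374). Predicted points agree to about 2 mm. Now I'll descend.

```bash
python3 -m crank '[[0.68,[0,0,-2],[0,0,0]],[0.68,[0,0,-2],[0,0,0]],[0.68,[0,0,-1.5],[0,0,0]],[0.68,[0,0,-1],[0,0,0]],[0.68,[0,0,-0.5],[0,0,0]],[0.68,[0,0,0],[0,0,0]],[0.68,[0,0,0],[0,0,0]]]'
python3 -m crank '[[0.68,[0,0,-0.1],[0,0,0]],[0.68,[0,0,-0.1],[0,0,0]],[0.68,[0,0,0],[0,0,0]]]'
python3 -m crank '[[0.68,[0,0,-0.1],[0,0,0]],[0.68,[0,0,0],[0,0,0]]]'
python3 -m crank '[[0.68,[0,0,-0.1],[0,0,0]],[0.68,[0,0,0],[0,0,0]]]'
python3 - <<'E'
from h import *
save('wrist','w2')
E
```

```text
t: 2.4
eef_pos: [0.5544, 0.001, 0.2451]
tool_rot: [0.853, 0.521, 0.0, 0.0]
wrist_force: [-0.2, 0.1, 1.1]
width: 0.318
grip_force: 0.0
t: 2.65
eef_pos: [0.5547, 0.0004, 0.2434]
tool_rot: [0.854, 0.521, 0.001, 0.0]
wrist_force: [-0.9, -0.3, 0.1]
width: 0.323
grip_force: 0.0
t: 2.82
eef_pos: [0.5544, 0.0003, 0.2419]
tool_rot: [0.854, 0.521, 0.0, 0.0]
wrist_force: [-0.2, 0.1, -0.2]
width: 0.323
grip_force: 0.0
t: 2.98
eef_pos: [0.5543, 0.0003, 0.2406]
tool_rot: [0.854, 0.521, -0.0, -0.0]
wrist_force: [0.4, 0.4, -1.1]
width: 0.316
grip_force: 0.0
```

View pics/w2.png

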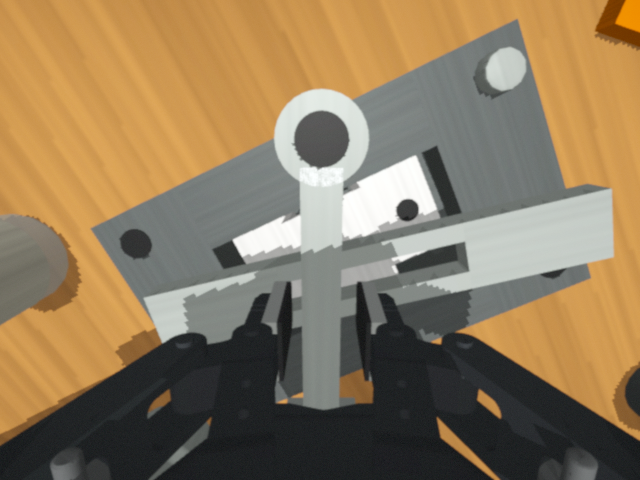

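The spanner shaft (321,330) is centred between the pads, with no contact on the strap yet. I'll feel for the strap in 1 mm steps.

```bash
for i in 1; do python3 -m crank '[[0.68,[0,0,-0.1],[0,0,0]],[0.68,[0,0,0],[0,0,0]]]'|sed -n '2p;4p'
python3 -m crank '[[0.68,[0,0,-0.1],[0,0,0]],[0.68,[0,0,0],[0,0,0]]]'|sed -n '2p;4p'
python3 -m crank '[[0.68,[0,0,-0.1],[0,0,0]],[0.68,[0,0,0],[0,0,0]]]'|sed -n '2p;4p'; done
```

```text
eef_pos: [0.5543, 0.0004, 0.2395]
wrist_force: [-0.1, 0.2, -0.0]
eef_pos: [0.5543, 0.0004, 0.2385]
wrist_force: [-0.1, 0.1, -1.2]
eef_pos: [0.5542, 0.0004, 0.2375]
wrist_force: [-0.9, -0.5, 0.1]
```

```bash
python3 -m crank '[[0.9,[0,0,0],[0,0,0]],[0.9,[0,0,0],[0,0,0]],[0.9,[0,0,0],[0,0,0]],[0.9,[0,0,0],[0,0,0]],[0.9,[0,0,0],[0,0,0]]]' 60
python3 -m crank '[[0.9,[0,0,0.3],[0,0,0]],[0.9,[0,0,0.7],[0,0,0]],[0.9,[0,0,1],[0,0,0]],[0.9,[0,0,1],[0,0,0]],[0.9,[0,0,1],[0,0,0]],[0.9,[0,0,0],[0,0,0]]]'
python3 - <<'E'
from h import *
save('wrist','w3')
E
```

```text
t: 3.95
eef_pos: [0.5545, 0.0004, 0.238]
tool_rot: [0.854, 0.521, 0.0, 0.0]
wrist_force: [-0.4, -0.5, 2.4]
width: 0.16
grip_force: 61.6
t: 4.45
eef_pos: [0.5557, 0.0003, 0.2809]
tool_rot: [0.854, 0.521, 0.002, 0.002]
wrist_force: [0.6, -0.3, -0.7]
width: 0.168
grip_force: 61.1
```

View pics/w3.png

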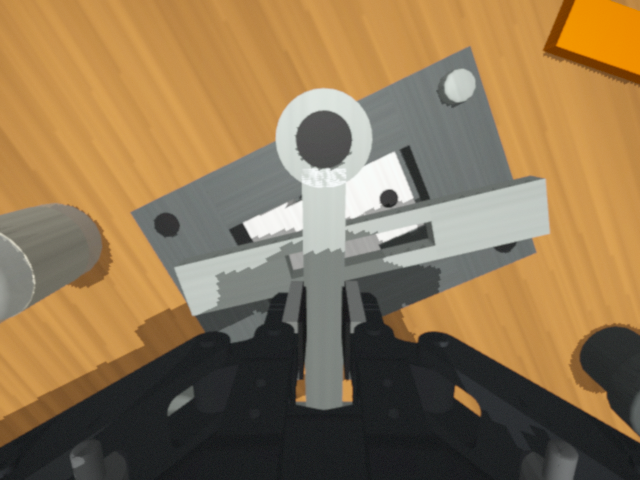

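The spanner is held, level and lifted clear: ring at (322,137), shaft at u≈324, strap still in place. I'll carry it to the tool tray's +y side.

```bash
python3 -m crank '[[0.9,[-0.305,3.02,0.9],[0,0,-5.7]],[0.9,[-0.305,3.02,0.9],[0,0,-5.7]],[0.9,[-0.305,3.02,0.9],[0,0,-5.7]],[0.9,[-0.305,3.02,0.9],[0,0,-5.7]],[0.9,[-0.305,3.02,0.9],[0,0,-5.7]],[0.9,[-0.305,3.02,0.9],[0,0,-5.7]],[0.9,[-0.305,3.02,0],[0,0,-5.7]],[0.9,[-0.305,3.02,0],[0,0,-5.7]],[0.9,[-0.305,3.02,0],[0,0,-5.7]],[0.9,[-0.305,3.02,0],[0,0,-5.7]],[0.9,[-0.305,3.02,0],[0,0,-5.7]],[0.9,[-0.305,3.02,0],[0,0,-5.7]]]'
python3 -m crank '[[0.9,[0,0,-1.5],[0,0,0]],[0.9,[0,0,-2.5],[0,0,0]],[0.9,[0,0,-2.5],[0,0,0]],[0.9,[0,0,-2],[0,0,0]],[0.9,[0,0,-1],[0,0,0]],[0.9,[0,0,0],[0,0,0]],[0.9,[0,0,0],[0,0,0]]]'
python3 - <<'E'
from h import *
P=camera_params('wrist');save('wrist','w4')
s=read_state();print(s['eef_pos'],s['tool_rot'])
c=np.array([514,318.]);a=np.radians(-5.5);R=np.array([[np.cos(a),-np.sin(a)],[np.sin(a),np.cos(a)]])
q=[np.r_[c+R@[x,y],26]/1000 for x,y in((125,85),(125,-85),(-125,-85),(-125,85))]
print(proj('wrist',q,P).round(0).tolist())
E
```

```text
t: 5.5
eef_pos: [0.5171, 0.3642, 0.3312]
tool_rot: [0.999, -0.051, -0.0, 0.0]
wrist_force: [0.8, 0.6, -1.5]
width: 0.163
grip_force: 61.1
t: 6.08
eef_pos: [0.5176, 0.3627, 0.2362]
tool_rot: [0.999, -0.049, -0.001, 0.0]
wrist_force: [0.2, 0.4, -0.8]
width: 0.166
grip_force: 61.1
[0.51830009 0.36300363 0.23754389] [ 9.98789482e-01 -4.91835913e-02  6.14883612e-04 -4.08630402e-04]
[[232.0, -5.0], [628.0, -6.0], [535.0, 457.0], [261.0, 457.0]]
```

View pics/w4.png

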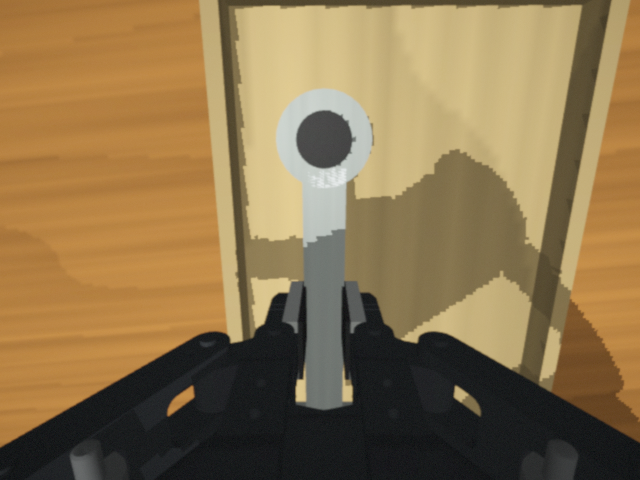

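The tray floor is clear. The left inner wall is at u≈220–245 and the spanner ring at (323,138), so there is ample clearance. Lowering.

```bash
python3 -m crank '[[0.9,[0,0,-2],[0,0,0]],[0.9,[0,0,-2],[0,0,0]],[0.9,[0,0,-0.8],[0,0,0]],[0.9,[0,0,-0.4],[0,0,0]],[0.9,[0,0,0],[0,0,0]],[0.9,[0,0,0],[0,0,0]]]'
python3 -m crank '[[0.9,[0,0,-0.1],[0,0,0]],[0.9,[0,0,-0.1],[0,0,0]],[0.9,[0,0,0],[0,0,0]]]'|sed -n '2p;4p'
python3 -m crank '[[0.9,[0,0,-0.1],[0,0,0]],[0.9,[0,0,0],[0,0,0]]]'|sed -n '2p;4p'
python3 -m crank '[[0.9,[0,0,-0.1],[0,0,0]],[0.9,[0,0,0],[0,0,0]]]'|sed -n '2p;4p'
```

```text
t: 6.63
eef_pos: [0.5184, 0.3632, 0.1859]
tool_rot: [0.999, -0.049, 0.001, -0.001]
wrist_force: [1.2, 0.4, -1.0]
width: 0.16
grip_force: 61.1
eef_pos: [0.5181, 0.363, 0.1834]
wrist_force: [-0.7, 0.2, -1.9]
eef_pos: [0.5178, 0.3628, 0.1818]
wrist_force: [0.6, 0.5, -1.6]
eef_pos: [0.5177, 0.3628, 0.1805]
wrist_force: [-0.7, -0.2, -1.5]
```

```bash
python3 -m crank '[[0.9,[0,0,-0.1],[0,0,0]],[0.9,[0,0,0],[0,0,0]]]'|sed -n '2p;4p'
python3 -m crank '[[0.9,[0,0,-0.05],[0,0,0]],[0.9,[0,0,0],[0,0,0]]]'|sed -n '2p;4p'
python3 -m crank '[[0.9,[0,0,-0.05],[0,0,0]],[0.9,[0,0,0],[0,0,0]]]'|sed -n '2p;4p'
```

```text
eef_pos: [0.5178, 0.3629, 0.18]
wrist_force: [-1.0, -0.2, 1.9]
eef_pos: [0.5178, 0.3629, 0.18]
wrist_force: [-2.8, -1.4, 4.6]
eef_pos: [0.5178, 0.3629, 0.18]
wrist_force: [-1.5, -1.6, 7.5]
```

Contact is clear: z stops at 0.180 and force rises to 7.5 N. I'll release gently, rise, and go to the strap.

```bash
python3 -m crank '[[0.8,[0,0,0.05],[0,0,0]],[0.7,[0,0,0],[0,0,0]],[0.6,[0,0,0],[0,0,0]],[0.6,[0,0,0],[0,0,0]],[0.6,[0,0,1],[0,0,0]],[0.6,[0,0,2],[0,0,0]],[0.6,[0,0,3],[0,0,0]],[0.6,[0,0,3],[0,0,0]],[0.6,[0,0,3],[0,0,0]]]'
python3 -m crank '[[0.4,[0.5,-3.04,0],[0,0,-0.65]],[0.4,[0.5,-3.04,0],[0,0,-0.65]],[0.4,[0.5,-3.04,0],[0,0,-0.65]],[0.4,[0.5,-3.04,0],[0,0,-0.65]],[0.4,[0.5,-3.04,0],[0,0,-0.65]],[0.4,[0.5,-3.04,0],[0,0,-0.65]],[0.4,[0.5,-3.04,0],[0,0,-0.65]],[0.4,[0.5,-3.04,0],[0,0,-0.65]],[0.4,[0.5,-3.04,0],[0,0,-0.65]],[0.4,[0.5,-3.04,0],[0,0,-0.65]],[0.4,[0.5,-3.04,0],[0,0,-0.65]],[0.4,[0.5,-3.04,0],[0,0,-0.65]]]'
python3 -m crank '[[0.4,[0,0,0],[0,0,0]],[0.4,[0,0,0],[0,0,0]]]'
python3 - <<'E'
from h import *
P=camera_params('wrist');save('wrist','w5')
s=read_state();print(s['eef_pos'],s['tool_rot'])
print(proj('wrist',[[.6786,-.0097,.064],[.6708,-.0396,.064],[.4771,.0064,.064],[.4843,.0361,.064],[.5777,-.0017,.064]],P).round(0).tolist())
E
```

```text
t: 8.47
eef_pos: [0.5176, 0.3627, 0.3006]
tool_rot: [0.999, -0.049, -0.0, 0.0]
wrist_force: [0.9, -0.2, -0.1]
width: 0.402
grip_force: 0.0
t: 9.47
eef_pos: [0.5778, -0.0035, 0.3]
tool_rot: [0.993, -0.117, 0.0, -0.0]
wrist_force: [0.5, 0.9, -0.6]
width: 0.599
grip_force: 0.0
t: 9.63
eef_pos: [0.578, -0.0036, 0.2998]
tool_rot: [0.993, -0.119, 0.0, -0.0]
wrist_force: [-0.1, 0.9, 0.5]
width: 0.599
grip_force: 0.0
[ 0.57776171 -0.00248021  0.29961783] [ 9.93041705e-01 -1.17762831e-01  1.26896071e-04 -2.66335840e-04]
[[292.0, 72.0], [352.0, 73.0], [346.0, 396.0], [301.0, 396.0], [323.0, 255.0]]
```

View pics/w5.png

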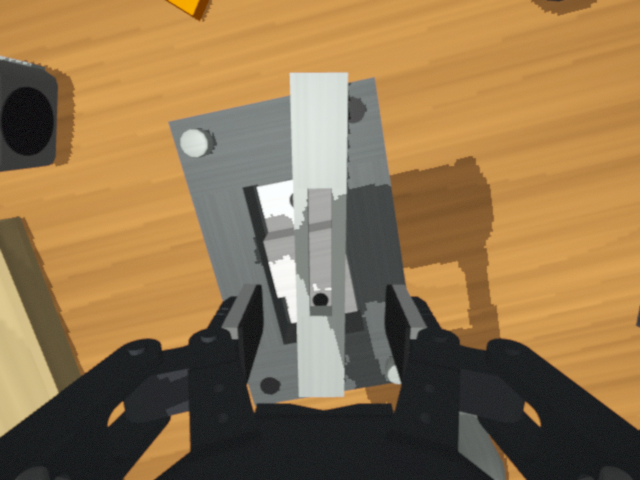

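The strap lies vertically in the view, u 290–349 at the top, matching the prediction within 3 px and centred between the fingers. Descend and grip.

```bash
python3 -m crank '[[0.4,[0,0.05,-2],[0,0,0]],[0.4,[0,0,-2],[0,0,0]],[0.4,[0,0,-2],[0,0,0]],[0.4,[0,0,-1],[0,0,0]],[0.4,[0,0,-0.4],[0,0,0]],[0.4,[0,0,0],[0,0,0]],[0.8,[0,0,0],[0,0,0]],[0.8,[0,0,0],[0,0,0]],[0.8,[0,0,0],[0,0,0]],[0.8,[0,0,0],[0,0,0]],[0.8,[0,0,0],[0,0,0]]]' 100
python3 -m crank '[[0.8,[0,0,0.3],[0,0,0]],[0.8,[0,0,0.7],[0,0,0]],[0.8,[0,0,1],[0,0,0]],[0.8,[0,0,1],[0,0,0]],[0.8,[0,0,1],[0,0,0]],[0.8,[0,0,0],[0,0,0]]]'
```

```text
t: 10.6
eef_pos: [0.5785, -0.0014, 0.227]
tool_rot: [0.993, -0.117, 0.001, -0.0]
wrist_force: [-0.7, 1.6, 6.4]
width: 0.318
grip_force: 100.0
t: 11.1
eef_pos: [0.5791, -0.0016, 0.2682]
tool_rot: [0.993, -0.117, 0.003, -0.0]
wrist_force: [1.8, 1.1, -4.1]
width: 0.312
grip_force: 99.4
```

```bash
python3 -m crank '[[0.8,[-0.68,2.92,0.8],[0,0,0.77]],[0.8,[-0.68,2.92,0.8],[0,0,0.77]],[0.8,[-0.68,2.92,0.8],[0,0,0.77]],[0.8,[-0.68,2.92,0.8],[0,0,0.77]],[0.8,[-0.68,2.92,0.8],[0,0,0.77]],[0.8,[-0.68,2.92,0],[0,0,0.77]],[0.8,[-0.68,2.92,0],[0,0,0.77]],[0.8,[-0.68,2.92,0],[0,0,0.77]],[0.8,[-0.68,2.92,0],[0,0,0.77]],[0.8,[-0.68,2.92,0],[0,0,0.77]],[0.8,[0,0,0],[0,0,0]]]'
python3 -m crank '[[0.8,[0,0,-1.5],[0,0,0]],[0.8,[0,0,-2.5],[0,0,0]],[0.8,[0,0,-2],[0,0,0]],[0.8,[0,0,-1.5],[0,0,0]],[0.8,[0,0,0],[0,0,0]],[0.8,[0,0,0],[0,0,0]]]'
python3 - <<'E'
from h import *
P=camera_params('wrist');save('wrist','w6')
s=read_state();print(s['eef_pos'],s['tool_rot'])
E
```

```text
t: 12.02
eef_pos: [0.5083, 0.2952, 0.3056]
tool_rot: [0.999, -0.048, 0.0, -0.002]
wrist_force: [0.0, -0.2, -5.1]
width: 0.314
grip_force: 100.2
t: 12.52
eef_pos: [0.5091, 0.2901, 0.2291]
tool_rot: [0.999, -0.05, -0.001, 0.001]
wrist_force: [0.5, 1.0, -5.1]
width: 0.315
grip_force: 100.1
[0.51003431 0.29049215 0.23052862] [ 9.98747345e-01 -5.00369134e-02  1.93420042e-04 -1.00964225e-04]
```

View pics/w6.png

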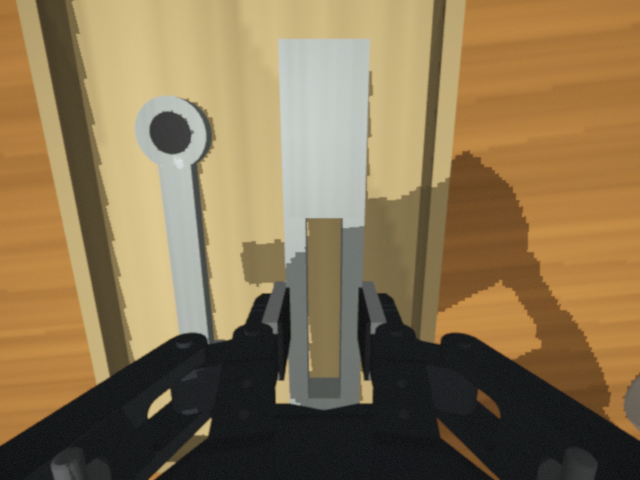

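The strap hangs level in line with the tray, u 280–368. The spanner is lying flat at left (ring 171,132), and the right wall (u≈437) is clear. Lowering.

```bash
python3 -m crank '[[0.8,[0,0,-1.7],[0,0,0]],[0.8,[0,0,-1.3],[0,0,0]],[0.8,[0,0,-0.7],[0,0,0]],[0.8,[0,0,-0.3],[0,0,0]],[0.8,[0,0,0],[0,0,0]],[0.8,[0,0,0],[0,0,0]]]'|sed -n '2p;4p'
for k in 1; do python3 -m crank '[[0.8,[0,0,-0.1],[0,0,0]],[0.8,[0,0,-0.1],[0,0,0]],[0.8,[0,0,0],[0,0,0]]]'|sed -n '2p;4p'
python3 -m crank '[[0.8,[0,0,-0.1],[0,0,0]],[0.8,[0,0,-0.1],[0,0,0]],[0.8,[0,0,0],[0,0,0]]]'|sed -n '2p;4p'
python3 -m crank '[[0.8,[0,0,-0.1],[0,0,0]],[0.8,[0,0,0],[0,0,0]]]'|sed -n '2p;4p'
python3 -m crank '[[0.8,[0,0,-0.1],[0,0,0]],[0.8,[0,0,0],[0,0,0]]]'|sed -n '2p;4p'; done
```

```text
eef_pos: [0.5099, 0.2906, 0.1904]
wrist_force: [-0.1, -0.1, -6.2]
eef_pos: [0.5099, 0.2906, 0.1885]
wrist_force: [-0.8, 0.5, -6.1]
eef_pos: [0.5097, 0.2905, 0.1861]
wrist_force: [-0.4, -0.4, -5.6]
eef_pos: [0.5096, 0.2905, 0.185]
wrist_force: [-0.3, -0.5, -5.8]
eef_pos: [0.5097, 0.2905, 0.184]
wrist_force: [-0.6, -0.1, -6.1]
```

```bash
for k in 1; do python3 -m crank '[[0.8,[0,0,-0.1],[0,0,0]],[0.8,[0,0,0],[0,0,0]]]'|sed -n '2p;4p'
python3 -m crank '[[0.8,[0,0,-0.05],[0,0,0]],[0.8,[0,0,0],[0,0,0]]]'|sed -n '2p;4p'
python3 -m crank '[[0.8,[0,0,-0.05],[0,0,0]],[0.8,[0,0,0],[0,0,0]]]'|sed -n '2p;4p'
python3 -m crank '[[0.8,[0,0,-0.05],[0,0,0]],[0.8,[0,0,0],[0,0,0]]]'|sed -n '2p;4p'; done
```

```text
eef_pos: [0.5098, 0.2905, 0.1831]
wrist_force: [0.2, 0.6, -5.6]
eef_pos: [0.5098, 0.2906, 0.183]
wrist_force: [-0.9, -0.4, -2.7]
eef_pos: [0.5099, 0.2906, 0.183]
wrist_force: [-2.8, -2.0, 2.7]
eef_pos: [0.5099, 0.2906, 0.183]
wrist_force: [-3.6, -2.7, 6.5]
```

```bash
python3 -m crank '[[0.65,[0,0,0.1],[0,0,0]],[0.55,[0,0,0],[0,0,0]],[0.52,[0,0,0],[0,0,0]],[0.52,[0,0,0],[0,0,0]],[0.52,[0,0,1],[0,0,0]],[0.52,[0,0,2],[0,0,0]],[0.52,[0,0,3],[0,0,0]],[0.52,[0,0,3],[0,0,0]],[0.52,[0,0,3],[0,0,0]],[0.52,[0,0,0],[0,0,0]]]'
python3 - <<'E'
from h import *
im=save('top','top2').astype(int)
m=((im.min(2)>165)&(im.max(2)-im.min(2)<25)).astype(np.uint8)
n,l,st,c=cv2.connectedComponentsWithStats(m)
for i in range(1,n):
    if st[i,4]>60:
        ys,xs=np.where(l==i);r=cv2.minAreaRect(np.c_[xs,ys].astype(np.float32));b=cv2.boxPoints(r)
        print('white',st[i],c[i].round(1),np.round(r[1],1),(world('top',[r[0]],.04)*1000).round(1),(world('top',b,.04)[:,:2]*1000).round(0).tolist())
hsv=cv2.cvtColor(im.astype(np.uint8),cv2.COLOR_RGB2HSV)
m=((hsv[...,1]<60)&(hsv[...,2]<170)).astype(np.uint8);m[:, :430]=0;m[:180]=0;m[310:]=0
m=cv2.morphologyEx(m,cv2.MORPH_CLOSE,np.ones((5,5)))
n,l,st,c=cv2.connectedComponentsWithStats(m);i=1+np.argmax(st[1:,4]);ys,xs=np.where(l==i)
hull=cv2.convexHull(np.c_[xs,ys].astype(np.float32));q=cv2.approxPolyDP(hull,6,True)[:,0]
print(q.tolist());p=world('top',q,.03)[:,:2]*1000;print(p.round(0).tolist(),p.mean(0),cv2.minAreaRect((world('top',hull[:,0],.03)[:,:2]*1000).astype(np.float32)))
E
```

```text
t: 15.4
eef_pos: [0.5127, 0.292, 0.3108]
tool_rot: [0.999, -0.05, 0.006, -0.003]
wrist_force: [1.2, 1.1, 1.1]
width: 0.478
grip_force: 0.0
white [   0    0  155   64 5491] [68.9 19.9] [ 63. 154.] [[950.3 559.9  40. ]] [[1023.0, 738.0], [1023.0, 395.0], [879.0, 386.0], [878.0, 724.0]]
white [  280     0   360    42 13390] [462.  20.] [ 41. 359.] [[ 977.2 -262.6   40. ]] [[1023.0, 120.0], [1024.0, -637.0], [933.0, -632.0], [930.0, 117.0]]
white [212  29  16  11  90] [220.7  34.1] [ 9.2 15.2] [[942.8 246.1  40. ]] [[936.0, 264.0], [963.0, 244.0], [949.0, 228.0], [923.0, 248.0]]
white [230  33  23   8 105] [241.3  37.4] [22.5  6.2] [[938.9 201.6  40. ]] [[934.0, 226.0], [948.0, 225.0], [943.0, 177.0], [929.0, 178.0]]
white [ 314  185   29   52 1264] [327.9 210.2] [26.  50.8] [[566.5   8.6  40. ]] [[516.0, 37.0], [620.0, 33.0], [618.0, -20.0], [514.0, -16.0]]
white [189 190  18  33 389] [197.6 204.5] [13.7 31.4] [[571.3 277.8  40. ]] [[541.0, 295.0], [606.0, 289.0], [602.0, 260.0], [537.0, 267.0]]
white [ 457  208   34   55 1403] [474.4 235.2] [30.2 52.9] [[ 520.2 -287.    40. ]] [[471.0,
[... 326 characters left out ...]
 [408.0, 279.0]]
white [276 283  25  26 528] [288.1 295.9] [25. 24.] [[392.4  85.1  40. ]] [[417.0, 110.0], [418.0, 62.0], [368.0, 60.0], [367.0, 108.0]]
white [355 282  25  25 214] [365.4 293.9] [24.1 23.3] [[398.7 -72.7  40. ]] [[388.0, -41.0], [430.0, -61.0], [409.0, -104.0], [368.0, -84.0]]
white [364 289  11  11  92] [368.9 294.1] [9.9 9.9] [[398.8 -76.6  40. ]] [[399.0, -63.0], [413.0, -77.0], [399.0, -91.0], [385.0, -77.0]]
[[541.0, 211.0], [529.0, 292.0], [446.0, 276.0], [462.0, 196.0]]
[[573.0, -424.0], [410.0, -395.0], [438.0, -231.0], [602.0, -265.0]] [ 505.66263981 -328.84532378] ((505.0679626464844, -328.1069030761719), (167.7791290283203, 169.64212036132812), 79.74237060546875)
```

```bash
python3 -m crank '[[0.34,[0.42,-2.01,0],[0,0,6.68]],[0.34,[0.42,-2.01,0],[0,0,6.68]],[0.34,[0.42,-2.01,0],[0,0,6.68]],[0.34,[0.42,-2.01,0],[0,0,6.68]],[0.34,[0.42,-2.01,0],[0,0,6.68]],[0.34,[0.42,-2.01,0],[0,0,6.68]],[0.34,[0.42,-2.01,0],[0,0,6.68]]]'|tail -1
python3 -m crank '[[0.34,[0.42,-2.01,0],[0,0,6.68]],[0.34,[0.42,-2.01,0],[0,0,6.68]],[0.34,[0.42,-2.01,0],[0,0,6.68]],[0.34,[0.42,-2.01,0],[0,0,6.68]],[0.34,[0.42,-2.01,0],[0,0,6.68]],[0.34,[0.42,-2.01,0],[0,0,6.68]],[0.34,[0.42,-2.01,0],[0,0,6.68]],[0.34,[0,0,0],[0,0,0]],[0.34,[0,0,0],[0,0,0]]]'
python3 - <<'E'
from h import *
P=camera_params('wrist');im=save('wrist','w7').astype(int)
s=read_state();q=s['tool_rot'];print(s['eef_pos'],np.degrees(np.arctan2(q[1]**2-q[0]**2,2*q[0]*q[1])),s['width'])
m=((im.min(2)>150)&(im.max(2)-im.min(2)<25)).astype(np.uint8)
n,l,st,c=cv2.connectedComponentsWithStats(m)
for i in range(1,n):
    if st[i,4]>150:
        ys,xs=np.where(l==i);r=cv2.minAreaRect(np.c_[xs,ys].astype(np.float32));print(st[i],(world('wrist',cv2.boxPoints(r),.03,P)[:,:2]*1000).round(0).tolist())
E
```

```text
grip_force: 0.0
t: 16.78
eef_pos: [0.5683, 0.0083, 0.302]
tool_rot: [0.722, 0.692, -0.0, -0.001]
wrist_force: [-0.2, 0.2, 0.3]
width: 0.66
grip_force: 0.0
[0.56810051 0.00909338 0.30198339] -2.3846070993314075 0.6616650961523978
[  0  90  45  49 308] [[370.0, 110.0], [376.0, 115.0], [398.0, 87.0], [392.0, 82.0]]
[  0 107  18  77 982] [[370.0, 102.0], [380.0, 102.0], [367.0, 55.0], [356.0, 55.0]]
[463 160  28  27 571] [[658.0, 49.0], [669.0, 61.0], [682.0, 49.0], [670.0, 37.0]]
[  249   199   153    79 10064] [[519.0, 38.0], [620.0, 34.0], [621.0, -22.0], [514.0, -18.0]]
[183 305  24  22 387] [[459.0, -48.0], [469.0, -34.0], [481.0, -44.0], [471.0, -58.0]]
```

Both cameras put the bracket at about (568.5, 8), angle −2.3°, and the tool is on it. Descend in two stages, watching the force.

```bash
python3 -m crank '[[0.34,[0,0,-2],[0,0,0]],[0.34,[0,0,-2],[0,0,0]],[0.34,[0,0,-1.5],[0,0,0]],[0.34,[0,0,-1],[0,0,0]],[0.34,[0,0,-0.5],[0,0,0]],[0.34,[0,0,0],[0,0,0]]]'|sed -n '2p;4p'
python3 -m crank '[[0.34,[0,0,-0.5],[0,0,0]],[0.34,[0,0,-0.5],[0,0,0]],[0.34,[0,0,-0.5],[0,0,0]],[0.34,[0,0,-0.5],[0,0,0]],[0.34,[0,0,-0.4],[0,0,0]],[0.34,[0,0,0],[0,0,0]],[0.34,[0,0,0],[0,0,0]]]'|sed -n '2p;4p'
```

```text
eef_pos: [0.5678, 0.0099, 0.2313]
wrist_force: [0.1, -0.3, -0.5]
eef_pos: [0.5684, 0.009, 0.2083]
wrist_force: [0.5, 0.4, 1.0]
```

```bash
python3 -m crank '[[0.5,[0,0,0],[0,0,0]],[0.7,[0,0,0],[0,0,0]],[0.7,[0,0,0],[0,0,0]],[0.7,[0,0,0],[0,0,0]],[0.7,[0,0,0],[0,0,0]]]' 50
python3 -m crank '[[0.7,[0,0,0.2],[0,0,0]],[0.7,[0,0,0.5],[0,0,0]],[0.7,[0,0,0.5],[0,0,0]],[0.7,[0,0,0.8],[0,0,0]],[0.7,[0,0,1.5],[0,0,0]],[0.7,[0,0,2.5],[0,0,0]],[0.7,[0,0,3],[0,0,0]],[0.7,[0,0,2],[0,0,0]],[0.7,[0,0,0],[0,0,0]],[0.7,[0,0,0],[0,0,0]]]'
```

```text
t: 18.33
eef_pos: [0.5689, 0.009, 0.2092]
tool_rot: [0.721, 0.693, 0.0, 0.0]
wrist_force: [0.8, 0.3, 1.7]
width: 0.45
grip_force: 51.7
t: 19.17
eef_pos: [0.5691, 0.0091, 0.3207]
tool_rot: [0.721, 0.693, 0.001, 0.002]
wrist_force: [-0.8, -0.0, -0.6]
width: 0.45
grip_force: 51.5
```

```bash
python3 -m crank '[[0.7,[-0.643,-3.43,0.1],[0,0,-0.66]],[0.7,[-0.643,-3.43,0.1],[0,0,-0.66]],[0.7,[-0.643,-3.43,0.1],[0,0,-0.66]],[0.7,[-0.643,-3.43,0.1],[0,0,-0.66]],[0.7,[-0.643,-3.43,0.1],[0,0,-0.66]],[0.7,[-0.643,-3.43,0.1],[0,0,-0.66]],[0.7,[-0.643,-3.43,0.1],[0,0,-0.66]],[0.7,[-0.643,-3.43,0.1],[0,0,-0.66]],[0.7,[-0.643,-3.43,0.1],[0,0,-0.66]],[0.7,[-0.643,-3.43,0.1],[0,0,-0.66]],[0.7,[-0.643,-3.43,0.1],[0,0,-0.66]],[0.7,[0,0,0],[0,0,0]]]'
python3 -m crank '[[0.7,[0,0,-2],[0,0,0]],[0.7,[0,0,-2],[0,0,0]],[0.7,[0,0,-1.5],[0,0,0]],[0.7,[0,0,-1],[0,0,0]],[0.7,[0,0,0],[0,0,0]],[0.7,[0,0,0],[0,0,0]]]'
python3 - <<'E'
from h import *
P=camera_params('wrist');save('wrist','w8')
s=read_state();q=s['tool_rot'];print(s['eef_pos'],np.degrees(np.arctan2(q[1]**2-q[0]**2,2*q[0]*q[1])))
im=cv2.imread('pics/w8.png')
c=np.array([505,-329.]);a=np.radians(-9.7);R=np.array([[np.cos(a),-np.sin(a)],[np.sin(a),np.cos(a)]])
for y0,y1,z,col in((-77.5,-2.5,25,(0,0,255)),(-77.5,-2.5,5,(0,255,0))):
    X=[np.r_[c+R@[x,y],z]/1000 for x,y in((80,y1),(80,y0),(-80,y0),(-80,y1))]
    uv=proj('wrist',X,P);print(uv.round().tolist());cv2.polylines(im,[uv.round().astype(np.int32)],True,col,1)
cv2.imwrite('pics/w8o.png',im)
E
```

```text
t: 20.17
eef_pos: [0.4959, -0.3735, 0.3281]
tool_rot: [0.765, 0.644, -0.002, 0.001]
wrist_force: [0.3, 0.8, -0.6]
width: 0.453
grip_force: 51.5
t: 20.67
eef_pos: [0.4974, -0.3674, 0.2631]
tool_rot: [0.763, 0.646, -0.0, -0.002]
wrist_force: [0.8, 0.7, -0.8]
width: 0.453
grip_force: 51.5
[ 0.4979301  -0.36794811  0.26443576] -9.448691776012536
[[467.0, 195.0], [454.0, 314.0], [199.0, 312.0], [188.0, 194.0]]
[[455.0, 190.0], [444.0, 300.0], [209.0, 298.0], [199.0, 188.0]]
```

View pics/w8o.png

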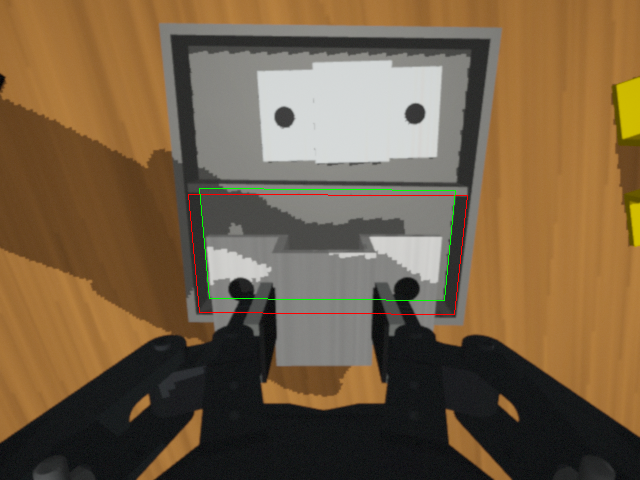

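The bay outlines fit the picture: divider edge v≈193, walls u≈190 and 467. The bracket hangs level, u 207–441, and is centred over the empty bay. The done bracket at (350,115) is undisturbed. Lowering.

```bash
python3 -m crank '[[0.7,[0,0,-2],[0,0,0]],[0.7,[0,0,-2],[0,0,0]],[0.7,[0,0,-1.2],[0,0,0]],[0.7,[0,0,-0.6],[0,0,0]],[0.7,[0,0,-0.4],[0,0,0]],[0.7,[0,0,0],[0,0,0]],[0.7,[0,0,0],[0,0,0]]]'|sed -n '2p;4p'
python3 -m crank '[[0.7,[0,0,-0.1],[0,0,0]],[0.7,[0,0,-0.1],[0,0,0]],[0.7,[0,0,0],[0,0,0]]]'|sed -n '2p;4p'
python3 -m crank '[[0.7,[0,0,-0.1],[0,0,0]],[0.7,[0,0,0],[0,0,0]]]'|sed -n '2p;4p'
python3 -m crank '[[0.7,[0,0,-0.1],[0,0,0]],[0.7,[0,0,0],[0,0,0]]]'|sed -n '2p;4p'
```

```text
eef_pos: [0.4982, -0.3685, 0.2034]
wrist_force: [0.3, -0.1, -1.3]
eef_pos: [0.498, -0.3684, 0.2012]
wrist_force: [-0.6, -0.0, -0.2]
eef_pos: [0.4978, -0.3682, 0.1998]
wrist_force: [-1.0, -0.8, -1.2]
eef_pos: [0.4977, -0.3681, 0.1985]
wrist_force: [-0.7, 0.2, -0.3]
```

```bash
python3 -m crank '[[0.7,[0,0,-0.1],[0,0,0]],[0.7,[0,0,-0.1],[0,0,0]],[0.7,[0,0,0],[0,0,0]]]'|sed -n '2p;4p'
for k in 1; do python3 -m crank '[[0.7,[0,0,-0.1],[0,0,0]],[0.7,[0,0,0],[0,0,0]]]'|sed -n '2p;4p'
python3 -m crank '[[0.7,[0,0,-0.1],[0,0,0]],[0.7,[0,0,0],[0,0,0]]]'|sed -n '2p;4p'
python3 -m crank '[[0.7,[0,0,-0.05],[0,0,0]],[0.7,[0,0,0],[0,0,0]]]'|sed -n '2p;4p'
python3 -m crank '[[0.7,[0,0,-0.05],[0,0,0]],[0.7,[0,0,0],[0,0,0]]]'|sed -n '2p;4p'; done
```

```text
eef_pos: [0.4977, -0.3681, 0.1963]
wrist_force: [-0.1, 0.4, -1.2]
eef_pos: [0.4978, -0.3681, 0.1954]
wrist_force: [-0.1, -0.3, -0.7]
eef_pos: [0.4978, -0.3682, 0.1945]
wrist_force: [-0.1, -0.0, -1.1]
eef_pos: [0.4979, -0.3682, 0.1943]
wrist_force: [-0.4, -0.1, -0.3]
eef_pos: [0.4979, -0.3682, 0.1942]
wrist_force: [-1.9, 0.7, 2.8]
```

Contact. I'll release, rise, move aside and check.

```bash
python3 -m crank '[[0.5,[0,0,0],[0,0,0]],[0.4,[0,0,0],[0,0,0]],[0.38,[0,0,0],[0,0,0]],[0.38,[0,0,0],[0,0,0]],[0.38,[0,0,1],[0,0,0]],[0.38,[0,0,2],[0,0,0]],[0.38,[0,0,3],[0,0,0]],[0.38,[0,0,3],[0,0,0]],[0.38,[0,0,3],[0,0,0]],[0.38,[0,0,0],[0,0,0]]]'
python3 -m crank '[[0.38,[-1,3,0.5],[0,0,0]],[0.38,[-1,3,0.5],[0,0,0]],[0.38,[-1,3,0.5],[0,0,0]],[0.38,[-1,3,0.5],[0,0,0]],[0.38,[-1,3,0.5],[0,0,0]],[0.38,[-1,3,0.5],[0,0,0]],[0.38,[-1,3,0.5],[0,0,0]],[0.38,[-1,3,0.5],[0,0,0]],[0.38,[0,0,0],[0,0,0]],[0.38,[0,0,0],[0,0,0]]]'|head -2
python3 - <<'E'
from h import *
im=save('top','top3').astype(int);old=cv2.cvtColor(cv2.imread('pics/top1.png'),cv2.COLOR_BGR2RGB).astype(int)
m=((im.min(2)>150)&(im.max(2)-im.min(2)<25)).astype(np.uint8)
n,l,st,c=cv2.connectedComponentsWithStats(m)
for i in range(1,n):
    if st[i,4]>60 and st[i,1]>60:
        ys,xs=np.where(l==i);r=cv2.minAreaRect(np.c_[xs,ys].astype(np.float32));print(st[i],np.round(r[1],1),(world('top',cv2.boxPoints(r),.02)[:,:2]*1000).round(0).tolist())
d=(abs(im-old).max(2)>40).astype(np.uint8)
n,l,st,c=cv2.connectedComponentsWithStats(d)
print('changed',[s.tolist() for s in st[1:] if s[4]>25])
E
```

```text
t: 23.63
eef_pos: [0.5002, -0.3701, 0.322]
tool_rot: [0.763, 0.646, 0.001, 0.007]
wrist_force: [0.9, -1.0, 0.6]
width: 0.622
grip_force: 0.0
t: 24.47
eef_pos: [0.4174, -0.127, 0.3543]
[240 141  14  14  83] [ 8.2 15.8] [[699.0, 200.0], [717.0, 171.0], [702.0, 162.0], [684.0, 190.0]]
[ 179  190   28   95 1064] [14.  95.1] [[412.0, 314.0], [610.0, 295.0], [606.0, 265.0], [409.0, 285.0]]
[146 194  26  81 657] [14.7 80.8] [[433.0, 384.0], [601.0, 368.0], [597.0, 337.0], [429.0, 353.0]]
[ 458  207   34   53 1284] [30.9 50. ] [[479.0, -255.0], [582.0, -269.0], [575.0, -331.0], [473.0, -316.0]]
[ 496  221   34   56 1326] [31.  53.7] [[446.0, -329.0], [555.0, -347.0], [547.0, -409.0], [439.0, -390.0]]
[276 283  26  26 531] [25. 25.] [[417.0, 112.0], [418.0, 61.0], [368.0, 60.0], [366.0, 111.0]]
[355 282  25  25 230] [24.1 23.7] [[388.0, -42.0], [431.0, -63.0], [410.0, -107.0], [367.0, -86.0]]
[364 289  11  11  95] [10. 10.] [[409.0, -68.0], [409.0, -88.0], [389.0, -88.0], [388.0, -68.0]]
changed [[293, 154, 84, 99, 2818], [178, 190, 31, 96, 1527], [146, 194, 29, 82, 953], [340, 221, 190, 259, 25984], [49, 319, 219, 157, 9998], [462, 357, 17, 19, 130], [0, 368, 12, 23, 170], [270, 429, 38, 20, 223], [338, 450, 7, 11, 32]]
```

```bash
python3 -c "
from rig import *
print(finish_job())"
```

```text
the job is handed in; nothing more can be done
None
```

I handed the job in at about 24.5 s: the spanner and then the strap lie flat and apart in the tool tray, and the bracket was then set right way up in the empty bay. The final camera check showed them in place and the done bracket, bottle and arbor where they were, with no sign that the tape or toolholder had moved.

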